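# Blow out the bit caddy and hang it up

### The arm

A 6-joint arm with a two-finger parallel gripper is mounted at the origin on the work surface. World frame = base frame: x ahead of the robot, y to its left, z up, the work surface at z = 0. Lengths are in m, angles in rad, forces in N, time in s.
With the tool pointing down it reaches from about 0.25 to 0.85 m from the base axis. Payload 12.5 kg.
Tool frame: the origin (TCP) lies on the mounting face of the last link; the fingertips stand 186 mm ahead of it and the grasp point (between the pads) lies 167 mm ahead of it; z points along the fingers, y is the line along which they close (so a half turn about z gives the same grasp; the last joint's range is limited). The gripper opens to 93 mm and grips with 3 to 60 N. Pads are 15 mm wide; open, the fingers measure 128 mm over their backs; the gripper's body (75 mm by 188 mm) begins 65 mm behind the grasp point.
Start: joints at [-1.218, 0.351, 1.652, -0, 1.139, -0.085], TCP at [0.233, -0.498, 0.405] pointing down, gripper open.
Joint ranges: [-2.75, 2.75], [-0.79, 2.1], [0.01, 2.65], [-1.57, 4.71], [0.07, 3.14], [-2.87, 2.87]. Speed limits (rad/s): [2.22, 2.22, 2.79, 3.14, 3.14, 3.14].

### API

Orientations are given as a rotation vector (axis times angle).
In Python, from bench import * gives the robot as it stands.
- The arm moves only by the tool jog_arm, never from a script. Its arguments are lists of equal length, an entry for each row: "delta_pos": the shift along the tool's x, y, z in mm, a list of three; "turn": the turn, a rotation vector about the tool's x, y, z in degrees, a list of three. A call has 1 to 8 rows; each row shifts and turns the commanded pose from where the row before left it, along the tool's axes as they then stand; what a row does not reach is not made up. A row lasts 1/10 s, in which the tool goes at most 50 mm and 8.59 degrees, less where a joint would pass 70% of its speed; a pose out of reach is approached as far as the arm can. A call is refused whole if a number of a shift passes 50 or a number of a turn 8.59, either way. A call with a gripper value outside its range is refused whole. "fingers" is the opening, from -1 (shut) to 1 (fully open), set as the call begins (left out, the last holds). The fingers move at their own pace and stop on an object; "grip_force" is the grip in N (left out, the last holds). Time passes only in rows, so rows that do not move let the fingers close. It gives the time, the measured TCP pose, the force, the opening and the grip force at its end, in the units of the state.
- get_obs(): the state, without advancing time (a new reading comes with each control period).
- read_camera(name): name is "side" or "top"; returns a dict with "color" (384x512x3 uint8, red, green, blue), "depth" (384x512 float32, m along the optical axis (not along the pixel's ray), 0 where there is no reading), "fovy" (degrees; the focal length in pixels is half the picture's height over the tangent of half this angle, whatever the lens; pixels are square), "cx", "cy" (the principal point, pixels), "extrinsics" (4x4, takes a point from world to camera coordinates). Camera axes: x right, y up, looking along -z (the intrinsics and any distortion apply to the point x, -y, -z); pixel columns grow to the right and rows downward; lengths in m; the calibration is good to about 2 mm. A picture is of the moment at which its call begins.
- job_done(): hands the job in; it is judged then, once.
Trained networks look in the newest picture that a camera, given by its name, has taken for a name from the list of things; names that differ only in an ending like _2 or _b are one class to them, and where a whole thing is asked for, a point or a joint stands for the part that bears it (a point fixed in the world has none). Each returns a list of dicts, best first, with "score" (0 to 1); they miss things now and then, are a little off and sometimes report something else, mostly with a low value. They report only what shows in the picture. A call takes as long as a camera call. They do not tell look-alikes from the thing itself.
- boxes_of(camera, thing): "xyz" ([x, y, z] in m, in world coordinates, good to about 4 mm: the middle of the surface that is visible of it).
The state is a dict: "time_s": time; "joints": joint angles; "qvel": joint speeds; "joint_efforts": joint torques, N m; "tool_pos": TCP position; "orientation": TCP orientation; "wrist_force": force on the tool from outside, world axes, zero at the start; "wrist_torque": the same for the moment, N m; "width": finger opening in m; "gripper_force": force on a finger pad.
Only numpy, scipy, OpenCV 4.12 (cv2) and the standard library are available. Lean on these libraries where they do the work, as an engineer would, in place of code of your own. Each camera call takes 0.05 s, during which the arm holds its last target. There are 200 camera calls.

### The job

Slide the draught gate of the downdraft box fully open and leave it open, then stand the steel caddy upright in the middle of the box's grille and let go of it. Push the air duster's nozzle cap right down and let it spring back up with the caddy still standing there, then hang the caddy by its arched handle across both prongs of the hook stand and leave it hanging still. Keep the caddy upright, never drop it, and leave the sanding block and the wood offcut where they are.

Things in the scene. Friction and masses are not known exactly. Their poses are not given: they have to be found in the camera images.
- caddy: Loose open sheet-steel caddy, 90 mm along x, 160 along y, 60 high; 0.3 to 0.65 kg. A fixed arched handle of dark round bar, 12 mm thick, stands over its middle in its y-z plane: legs at y = +-74 mm, level top part along y from -58 to +58 mm with centre line 135 mm above the underside (69 mm clear above the rim). Symmetric under a half turn. Origin: centre of underside; z up.
- caddy_grip (a point): Middle of the caddy's handle bar, on its centre line, 135 mm above the caddy's underside; the bar runs along the caddy's y.
- hook: Fixed stand: base plate 10 mm high, grey post 50 mm wide and 210 tall with front face at x = 0, two steel prongs 10 mm thick at y = +-36 mm pointing to its -x (roughly to the robot), centre lines 200 mm high, level out to x = -125 mm, then bent up to x = -140 mm, tops 230 mm high. Origin: on the bench below the post's front face. Hung caddy: bar (its y) along the stand's y, bar centre 211 mm high.
- hook_seat (a point): Point midway between the two prongs, 85 mm in front of the post, at the height of the prongs' upper side (205 mm above the bench): where the handle bar should rest.
- draft: Fixed grey downdraft box, 220 mm along its x, 250 mm along its y, 60 mm high, with a dark slotted grille in its flat top and the draught gate's track along its near (-x) edge. Origin: centre of the underside, z up.
- draft_grille (a point): Middle of the slotted grille (136 by 226 mm, flush with the box's top), 60 mm above the bench, 32 mm towards +x from the box's centre. The caddy's underside rests here.
- gate_top (a point): Centre of the top of the black gate grip, an upright block 28 mm along the box's x, 20 mm along its y and 40 mm tall, 114 mm above the bench. It slides along the box's y in a track 40 mm wide and 14 mm high that lies on the box 82 mm to the -x side of its centre.
- gate (a joint): Draught gate position in m: 0 closed, 0.08 fully open (end stop). Grows as the grip moves to the box's +y (the robot's left). Slides with about 1.5 N friction and stays where it is left.
- can: Fixed aluminium air duster canister, 66 mm thick, 203 mm tall with its white nozzle cap, clamped upright on an 85 mm square foot behind the box's far side; its nozzle points to the canister's -x, at the grille. Origin: on the bench on the canister's axis.
- cap_top (a point): Centre of the top of the white nozzle cap (34 mm diameter) on top of the canister, 203 mm above the bench when up.
- cap (a joint): How far the nozzle cap is pressed down, in m: 0 up, 0.006 right down (end stop). Sprung: moves from about 1.7 N, right down at about 5 N, springs back up when let go.
- block: Bystander: cork sanding block 70 x 120 x 40 mm, lying beyond the work. Origin: centre of the underside.
- offcut: Bystander: two glued dark wood offcuts, 50 x 170 mm, 45 mm high, lying beyond the work. Origin: centre of the underside.
Mind the look-alikes: they are no part of the job. What is shaped like the caddy but blue is not meant.

How it is judged:
On the way, in this order (a step that is already met when the one before it is completed fails the run):
1. the draught gate is fully open (value of joint gate above 0.07 m), for 0.1 s.
2. the caddy stands upright in the middle of the grille, let go (horizontal distance between caddy and draft_grille below 0.035 m and z of caddy in the frame of draft_grille between -0.004 and 0.006 m and angle between caddy's own z axis and vertical below 0.1 rad and contact force between the fingers and caddy below 0.05 N and linear speed of caddy below 0.03 m/s), for 0.2 s.
3. the nozzle cap is pressed down while the caddy stands on the grille (horizontal distance between caddy and draft_grille below 0.035 m and z of caddy in the frame of draft_grille between -0.004 and 0.006 m and angle between caddy's own z axis and vertical below 0.1 rad and value of joint cap above 0.0045 m), for 0.05 s.
4. the nozzle cap has sprung back up with the caddy still on the grille (horizontal distance between caddy and draft_grille below 0.035 m and z of caddy in the frame of draft_grille between -0.004 and 0.006 m and angle between caddy's own z axis and vertical below 0.1 rad and value of joint cap below 0.0012 m), for 0.05 s.
At the end, for the whole second after the job is handed in: Caddy hangs by its bar on both prongs (bar 204-219 mm high, between post and bent ends, centred within 35 mm), within 0.25 rad of upright, turned under 0.4 rad, still (under 0.04 m/s, 0.4 rad/s); gate open over 70 mm; cap up within 1.2 mm; bystanders moved under 30 mm (x of caddy_grip in the frame of hook between -0.145 and -0.004 m and y of caddy_grip in the frame of hook between -0.035 and 0.035 m and z of caddy_grip in the frame of hook between 0.204 and 0.219 m and angle between the y axis of caddy and the y axis of hook, either way round below 0.4 rad and angle between caddy's own z axis and vertical below 0.25 rad and contact force between caddy and hook above 1 N and linear speed of caddy below 0.04 m/s and angular speed of caddy below 0.4 rad/s and value of joint gate above 0.07 m and value of joint cap below 0.0012 m and distance of each of block, offcut from where it was at the start of the episode below 0.03 m); the robot touches nothing.
It fails at once if a bystander object is pushed more than 30 mm (distance of any of block, offcut from where it was at the start of the episode above 0.03 m).
It fails at once if the caddy is tipped more than 0.8 rad (angle between caddy's own z axis and vertical above 0.8 rad).
It fails at once if the caddy is dropped (falls faster than 0.7 m/s out of the gripper) (contact force between the fingers and caddy below 0.05 N and linear speed of caddy above 0.7 m/s).
It also fails if it takes over 72 s, if anything falls off the work surface, if the arm or the gripper's body presses on something with over 40 N, if the wrist force passes 120 N, or if a joint passes its speed limit or range.

## Working session

There is one attempt and no reset: what is moved stays moved. The work goes in short steps, Python scripts to look and compute and a tool call to move; the robot and the scene stay as the last step left them, time stands still between calls to the robot, and variables do not carry over. Pictures are saved under pics/ and viewed, at most 10 in all, crops included, and the job is handed in when it is done.

Besides the shell and the picture viewer there is one more tool, called after "Request:" in YAML: its name, and indented under it one key for each argument. jog_arm: Moves the arm, as the interface text tells. Its arguments: {"type":"object","properties":{"delta_pos":{"type":"array","items":{"type":"array","items":{"type":"number"}}},"turn":{"type":"array","items":{"type":"array","items":{"type":"number"}}},"fingers":{"type":"number"},"grip_force":{"type":"number"}},"required":["delta_pos","turn"]}

```bash
mkdir -p pics; cat > h.py <<'E'
from bench import *
import numpy as np, cv2
from scipy.spatial.transform import Rotation as R
def cloud(c):
    d=c["depth"]; f=d.shape[0]/2/np.tan(np.radians(c["fovy"])/2)
    v,u=np.mgrid[:d.shape[0],:d.shape[1]]
    P=np.stack([(u-c["cx"])/f*d,-(v-c["cy"])/f*d,-d],-1)
    E=np.array(c["extrinsics"]); W=(P-E[:3,3])@E[:3,:3]
    W[d==0]=np.nan
    return W
def st():
    o=get_obs(); print(round(o["time_s"],2),np.round(o["tool_pos"],4),np.round(R.from_rotvec(o["orientation"]).as_matrix(),3).tolist(),np.round(o["wrist_force"],1),round(o["width"],4),np.round(o["joints"],3)); return o
E
python3 - <<'E'
from h import *
st()
for n in("top","side"):
    c=read_camera(n); cv2.imwrite(f"pics/{n}0.png",c["color"][...,::-1]); np.save(f"pics/{n}0.npy",cloud(c))
    print(n,[k for k in c], c["fovy"])
    for t in ["caddy","caddy_grip","hook","hook_seat","draft","draft_grille","gate_top","can","cap_top","block","offcut"]:
        print(t,[(round(b["score"],2),np.round(b["xyz"],3).tolist()) for b in boxes_of(n,t)])
E
```

```text
0.0 [ 0.2332 -0.498   0.4042] [[0.906, 0.424, -0.0], [0.424, -0.906, 0.001], [0.0, -0.001, -1.0]] [0.  0.2 0. ] 0.0929 [-1.218  0.351  1.652  0.     1.139 -0.085]
top ['color', 'depth', 'fovy', 'cx', 'cy', 'extrinsics'] 56.19330304517106
caddy [(0.96, [0.611, -0.536, 0.011]), (0.69, [0.34, -0.3, 0.004]), (0.66, [0.533, -0.298, 0.008])]
caddy_grip [(0.88, [0.537, -0.293, -0.0]), (0.82, [0.61, -0.538, 0.011]), (0.62, [0.344, -0.298, 0.006])]
hook [(0.7, [0.547, 0.291, 0.008])]
hook_seat [(0.75, [0.548, 0.287, 0.013])]
draft [(0.76, [0.474, -0.007, 0.06])]
draft_grille [(0.87, [0.471, -0.007, 0.061])]
gate_top [(0.6, [0.394, -0.043, 0.122]), (0.24, [0.737, -0.24, 0.025])]
can [(0.76, [0.633, 0.019, 0.131])]
cap_top []
block [(0.72, [0.738, 0.225, 0.039])]
offcut [(0.57, [0.736, -0.242, 0.025]), (0.55, [0.547, 0.29, 0.007])]
side ['color', 'depth', 'fovy', 'cx', 'cy', 'extrinsics'] 44.63067585601785
caddy [(0.84, [0.611, -0.532, 0.025]), (0.64, [0.532, -0.299, 0.027]), (0.62, [0.34, -0.298, 0.022])]
caddy_grip [(0.76, [0.609, -0.54, 0.022]), (0.75, [0.342, -0.304, 0.023])]
hook [(0.75, [0.556, 0.284, 0.014])]
hook_seat [(0.69, [0.552, 0.284, 0.014])]
draft [(0.68, [0.473, -0.054, 0.061])]
draft_grille [(0.56, [0.472, -0.055, 0.06])]
gate_top [(0.58, [0.392, -0.06, 0.103])]
can [(0.68, [0.636, 0.008, 0.091])]
cap_top []
block [(0.82, [0.739, 0.212, 0.041])]
offcut [(0.56, [0.742, -0.264, 0.021])]
```

View pics/top0.png

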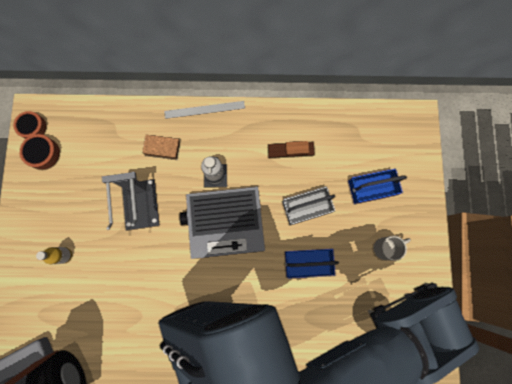

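View pics/side0.png

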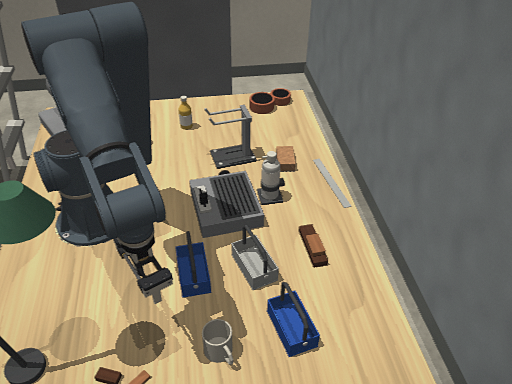

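Both pictures agree. Three caddy-shaped things in top: blue at (375,185), blue at (310,263) and grey sheet-steel at (308,205). The grey one fits "steel"; I'll confirm it in a crop and measure the poses.

```bash
python3 - <<'E'
from h import *
W={n:np.load(f"pics/{n}0.npy") for n in("top","side")}
im=cv2.imread("pics/top0.png")[130:290,90:420]; cv2.imwrite("pics/crop.png",cv2.resize(im,(792,384),interpolation=cv2.INTER_CUBIC))
def sel(n,x,y,z,name):
    P=W[n].reshape(-1,3); m=(abs(P[:,0]-x[0])<x[1])&(abs(P[:,1]-y[0])<y[1])&(P[:,2]>z[0])&(P[:,2]<z[1]); P=P[m]
    if len(P)<4: print(n,name,len(P));return
    c,s,a=cv2.minAreaRect((P[:,:2]*1000).astype(np.float32))
    xy=P[:,:2]-P[:,:2].mean(0); w,v=np.linalg.eigh(xy.T@xy); d=v[:,1]
    print(n,name,len(P),"rect",np.round(c,1),np.round(s,1),round(a,1),"mean",np.round(P.mean(0),4),"zmax",P[:,2].max().round(4),"axis",round(np.degrees(np.arctan2(d[1],d[0])),1))
for n in W:
    sel(n,(.533,.1),(-.298,.11),(.045,.07),"caddy rim")
    sel(n,(.533,.1),(-.298,.11),(.12,.16),"caddy bar")
    sel(n,(.47,.15),(0,.16),(.054,.066),"box top")
    sel(n,(.39,.05),(-.03,.08),(.105,.125),"gate")
    sel(n,(.63,.06),(.01,.06),(.196,.215),"cap")
    sel(n,(.63,.06),(.01,.06),(.08,.16),"can")
    sel(n,(.5,.25),(.33,.17),(.19,.206),"prongs")
    sel(n,(.5,.25),(.33,.17),(.206,.26),"post+tips")
    sel(n,(.55,.15),(.29,.13),(.005,.02),"hookbase")
P=W["top"].reshape(-1,3);m=(abs(P[:,0]-.5)<.25)&(abs(P[:,1]-.33)<.17)&(P[:,2]>.17)&(P[:,2]<.26)
print(np.round(P[m][::3],3).tolist())
E
```

```text
top caddy rim 220 rect [ 536.4 -294. ] [ 89.9 162.9] 17.5 mean [ 0.537  -0.2925  0.0572] zmax 0.0679 axis 107.0
top caddy bar 177 rect [ 536.5 -294.4] [ 12.4 154.9] 17.5 mean [ 0.5353 -0.2918  0.1378] zmax 0.1445 axis 107.5
top box top 4270 rect [491.9   7. ] [257.  276.7] 6.8 mean [ 0.4822 -0.007   0.0602] zmax 0.066 axis 95.8
top gate 55 rect [396.8 -45.9] [25.5 19.4] 0.8 mean [ 0.3965 -0.0456  0.1141] zmax 0.1194 axis -168.3
top cap 98 rect [642.   30.7] [41.8 31.5] 27.6 mean [0.6449 0.0327 0.2025] zmax 0.2081 axis 178.1
top can 150 rect [643.   31.5] [59.9 65.3] 33.8 mean [0.6276 0.0241 0.1317] zmax 0.1599 axis 115.6
top prongs 299 rect [531.8 293.6] [148.6  97.4] 10.1 mean [0.5345 0.294  0.2024] zmax 0.206 axis -177.7
top post+tips 310 rect [522.2 294.4] [167.   99.8] 9.4 mean [0.5612 0.302  0.2113] zmax 0.2332 axis -172.6
top hookbase 1375 rect [551.  291.2] [298.  257.6] 0.7 mean [0.5307 0.291  0.01  ] zmax 0.0197 axis 175.2
side caddy rim 375 rect [ 535.  -297.5] [ 91.7 164.4] 18.1 mean [ 0.5342 -0.307   0.0553] zmax 0.0682 axis 111.1
side caddy bar 167 rect [ 534.1 -297.2] [
[... 4902 characters left out ...]
 0.253, 0.206], [0.476, 0.329, 0.201], [0.476, 0.319, 0.202], [0.477, 0.248, 0.202], [0.473, 0.321, 0.206], [0.474, 0.246, 0.207], [0.47, 0.319, 0.203], [0.471, 0.247, 0.204], [0.467, 0.317, 0.206], [0.468, 0.246, 0.205], [0.464, 0.321, 0.204], [0.464, 0.247, 0.211], [0.461, 0.323, 0.205], [0.461, 0.253, 0.211], [0.461, 0.244, 0.212], [0.458, 0.319, 0.2], [0.458, 0.244, 0.221], [0.455, 0.318, 0.209], [0.454, 0.251, 0.225], [0.455, 0.244, 0.221], [0.452, 0.317, 0.212], [0.451, 0.25, 0.227], [0.451, 0.242, 0.224], [0.448, 0.315, 0.217], [0.448, 0.246, 0.23], [0.445, 0.318, 0.224], [0.445, 0.247, 0.227], [0.442, 0.315, 0.229], [0.439, 0.321, 0.228], [0.439, 0.313, 0.226], [0.436, 0.316, 0.226]]
```

View pics/crop.png

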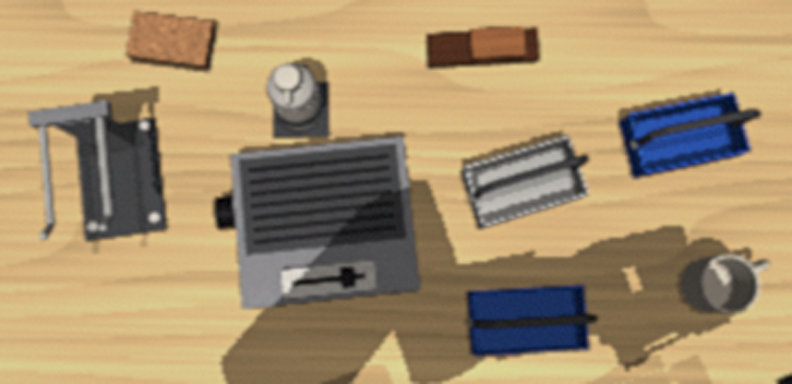

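The crop shows the grey sheet-steel caddy at (525,182), between two blue ones at (690,135) and (528,320), so the grey one is the caddy meant. Next I fit the box and plan the first move.

```bash
cat >> h.py <<'E'
def plan(pos,ydeg,n,taper=False):
    """rows from the measured pose to TCP pos with tool straight down and tool y at ydeg"""
    o=get_obs(); p=np.array(o["tool_pos"]); Rm=R.from_rotvec(o["orientation"])
    a=np.radians(ydeg); y=np.array([np.cos(a),np.sin(a),0]); z=np.array([0,0,-1.]); T=R.from_matrix(np.stack([np.cross(y,z),y,z],1))
    tv=(Rm.inv()*T).as_rotvec()
    w=np.ones(n)
    if taper: w[0]=w[-1]=.5
    w/=w.sum(); D=[];Tn=[]
    for k in w:
        D.append(np.round(Rm.inv().apply((np.array(pos)-p)*k)*1000,1).tolist()); Tn.append(np.round(np.degrees(tv*k),2).tolist()); Rm=Rm*R.from_rotvec(tv*k)
    print("delta_pos",D,"\nturn",Tn)
E
python3 - <<'E'
from h import *
for n in("top","side"):
    W=np.load(f"pics/{n}0.npy"); m=((W[...,2]>.052)&(W[...,2]<.068)&(abs(W[...,0]-.48)<.16)&(abs(W[...,1])<.16)).astype(np.uint8)
    m=cv2.morphologyEx(cv2.morphologyEx(m,cv2.MORPH_CLOSE,np.ones((9,9))),cv2.MORPH_OPEN,np.ones((21,21)))&m
    P=W[m>0][:,:2]*1000
    c,s,a=cv2.minAreaRect(P.astype(np.float32)); print(n,np.round(c,1),np.round(s,1),a)
    t=np.radians(5.5)
    for t in np.radians([4.5,5,5.5,6,6.5]):
        q=P@np.array([[np.cos(t),-np.sin(t)],[np.sin(t),np.cos(t)]]); lo,hi=np.percentile(q,[.5,99.5],axis=0); cc=(lo+hi)/2
        print(np.degrees(t).round(1),np.round(hi-lo,1),np.round([[np.cos(t),-np.sin(t)],[np.sin(t),np.cos(t)]]@cc,1))
plan([.400,-.095,.405],5,14)
E
```

```text
top [475.8  -6.6] [219.1 253.8] 6.8770246505737305
4.5 [215.1 246.3] [475.4  -6.4]
5.0 [214.2 246. ] [475.7  -6.8]
5.5 [213.3 245.9] [476.   -7.1]
6.0 [212.7 246. ] [476.4  -7.4]
6.5 [212.1 246. ] [476.9  -7.5]
side [501.3  -4.4] [277.1 174.7] 85.53520202636719
4.5 [179.2 253.2] [490.   -7.3]
5.0 [180.5 253.4] [489.7  -7.1]
5.5 [181.2 253.9] [489.2  -7. ]
6.0 [182.1 254.2] [488.8  -6.9]
6.5 [183.2 254.4] [488.5  -7. ]
delta_pos [[23.0, -21.0, -0.0], [24.7, -18.9, -0.0], [26.3, -16.7, -0.0], [27.7, -14.4, -0.0], [28.8, -11.9, -0.0], [29.7, -9.4, -0.0], [30.4, -6.7, -0.0], [30.9, -4.1, -0.0], [31.1, -1.4, -0.0], [31.1, 1.4, -0.0], [30.9, 4.1, -0.0], [30.4, 6.7, -0.0], [29.7, 9.4, -0.0], [28.8, 11.9, -0.0]] 
turn [[0.0, -0.0, -4.99], [0.0, -0.0, -4.99], [0.0, -0.0, -4.99], [0.0, -0.0, -4.99], [0.0, -0.0, -4.99], [0.0, -0.0, -4.99], [0.0, -0.0, -4.99], [0.0, -0.0, -4.99], [0.0, -0.0, -4.99], [0.0, -0.0, -4.99], [0.0, -0.0, -4.99], [0.0, -0.0, -4.99], [0.0, -0.0, -4.99], [0.0, -0.0, -4.99]]
```

Request:
jog_arm:
  delta_pos:
    - [23,-21,0]
    - [24.7,-18.9,0]
    - [26.3,-16.7,0]
    - [27.7,-14.4,0]
    - [28.8,-11.9,0]
    - [29.7,-9.4,0]
    - [30.4,-6.7,0]
    - [30.9,-4.1,0]
  turn:
    - [0,0,-5]
    - [0,0,-5]
    - [0,0,-5]
    - [0,0,-5]
    - [0,0,-5]
    - [0,0,-5]
    - [0,0,-5]
    - [0,0,-5]
  fingers: -1
  grip_force: 20

```text
time_s: 2.0
tool_pos: [0.3287, -0.2666, 0.4049]
orientation: [2.645, 1.694, 0.0]
wrist_force: [0.2, -0.0, 0.4]
width: 0.0333
gripper_force: 0.0
```

Request:
jog_arm:
  delta_pos:
    - [31,-1.4,0]
    - [31,1.4,0]
    - [30.9,4,0]
    - [30.4,6.7,0]
    - [29.7,9.4,0]
    - [28.8,12,0]
    - [0,0,0]
  turn:
    - [0,0,-5]
    - [0,0,-5]
    - [0,0,-5]
    - [0,0,-5]
    - [0,0,-5]
    - [0,0,-5]
    - [0,0,0]

```text
time_s: 2.7
tool_pos: [0.4002, -0.093, 0.4048]
orientation: [2.114, 2.324, 0.001]
wrist_force: [-0.2, -0.7, 0.1]
width: 0.0008
gripper_force: 0.0
```

```bash
python3 - <<'E'
from h import *
st(); plan([.401,-.088,.276],6.5,6)
E
```

```text
2.7 [ 0.4002 -0.093   0.4048] [[-0.094, 0.996, 0.0], [0.996, 0.094, 0.0], [0.0, 0.0, -1.0]] [-0.2 -0.7  0.1] 0.0008 [-3.420e-01  9.200e-02  1.984e+00  1.000e-03  1.065e+00 -4.360e-01]
delta_pos [[0.8, 0.2, 21.5], [0.8, 0.2, 21.5], [0.8, 0.2, 21.5], [0.8, 0.2, 21.5], [0.8, 0.2, 21.5], [0.8, 0.2, 21.5]] 
turn [[0.0, -0.0, -0.18], [0.0, -0.0, -0.18], [0.0, -0.0, -0.18], [0.0, -0.0, -0.18], [0.0, -0.0, -0.18], [0.0, -0.0, -0.18]]
```

Request:
jog_arm:
  delta_pos:
    - [0,0,25]
    - [0,0,35]
    - [0,0,35]
    - [0,0,25]
    - [0,0,9]
    - [0,0,0]
  turn:
    - [0,0,-0.5]
    - [0,0,-0.5]
    - [0,0,0]
    - [0,0,0]
    - [0,0,0]
    - [0,0,0]

```text
time_s: 3.3
tool_pos: [0.3995, -0.0955, 0.2753]
orientation: [-2.1, -2.334, 0.001]
wrist_force: [0.2, -0.1, 0.1]
width: 0.0003
gripper_force: 0.0
```

Request:
jog_arm:
  delta_pos:
    - [10,0,0]
    - [10,0,0]
    - [10,0,0]
    - [14,0,0]
    - [14,0,0]
    - [14,0,0]
    - [14,0,0]
    - [10,0,0]
  turn:
    - [0,0,0]
    - [0,0,0]
    - [0,0,0]
    - [0,0,0]
    - [0,0,0]
    - [0,0,0]
    - [0,0,0]
    - [0,0,0]

```text
time_s: 4.1
tool_pos: [0.3892, 0.0015, 0.2763]
orientation: [2.098, 2.337, 0.0]
wrist_force: [-1.7, -25.1, 11.6]
width: 0.0005
gripper_force: 14.0
```

```bash
python3 - <<'E'
from h import *
st(); c=read_camera("top"); W=cloud(c); cv2.imwrite("pics/g.png",cv2.resize(c["color"][120:290,150:290,::-1],None,fx=4,fy=3.5))
c2=read_camera("side"); W2=cloud(c2)
st()
for n in("top","side"): print([(b["score"],np.round(b["xyz"],3)) for b in boxes_of(n,"gate_top")])
for Q in(W,W2):
    P=Q.reshape(-1,3); P=P[(abs(P[:,0]-.39)<.02)&(P[:,1]>-.06)&(P[:,1]<.08)&(P[:,2]>.1)&(P[:,2]<.122)]; print(len(P),np.round(P.min(0),3) if len(P) else 0,np.round(P.max(0),3) if len(P) else 0)
E
```

```text
4.1 [0.3892 0.0015 0.2763] [[-0.107, 0.994, 0.001], [0.994, 0.107, -0.001], [-0.001, 0.001, -1.0]] [ -1.7 -25.1  11.6] 0.0005 [-1.160e-01  2.770e-01  2.159e+00 -1.000e-03  7.050e-01 -2.230e-01]
4.2 [0.3893 0.0011 0.2763] [[-0.109, 0.994, 0.001], [0.994, 0.109, -0.002], [-0.002, 0.001, -1.0]] [-1.4 -5.   3.6] 0.0005 [-0.117  0.277  2.159 -0.003  0.705 -0.224]
[]
[(0.36, array([0.575, 0.285, 0.036]))]
0 0 0
45 [ 0.372 -0.014  0.1  ] [0.403 0.    0.121]
```

View pics/g.png

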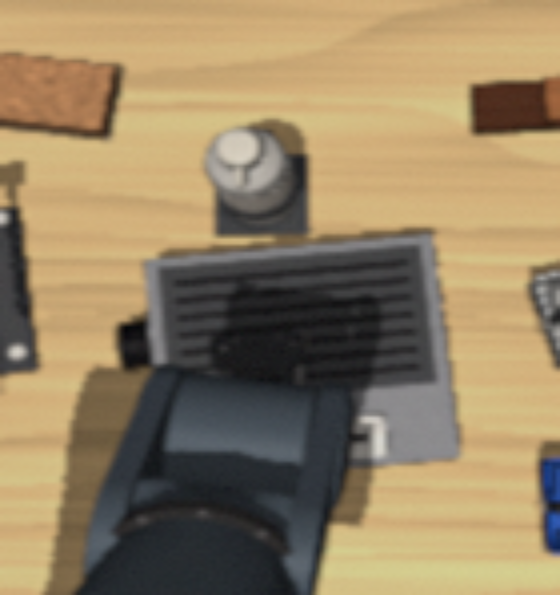

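The arm hides the gate, and the push force relaxed to 5 N; I'll push a little further, slowly, to find the stop.

Request:
jog_arm:
  delta_pos:
    - [3,0,0]
    - [3,0,0]
    - [3,0,0]
    - [0,0,0]
  turn:
    - [0,0,0]
    - [0,0,0]
    - [0,0,0]
    - [0,0,0]

```text
time_s: 4.7
tool_pos: [0.3891, 0.0054, 0.2766]
orientation: [2.085, 2.337, -0.013]
wrist_force: [-4.9, -83.4, 4.8]
width: 0.0005
gripper_force: 41.0
```

Request:
jog_arm:
  delta_pos:
    - [-10,0,0]
    - [-20,0,0]
    - [-15,0,-20]
    - [0,0,-35]
    - [0,0,-45]
    - [0,0,-35]
    - [0,0,0]
  turn:
    - [0,0,0]
    - [0,0,0]
    - [0,0,0]
    - [0,0,0]
    - [0,0,0]
    - [0,0,0]
    - [0,0,0]

```text
time_s: 5.4
tool_pos: [0.3937, -0.0352, 0.4149]
orientation: [2.096, 2.331, 0.007]
wrist_force: [-0.2, -0.1, -0.4]
width: 0.0002
gripper_force: 0.0
```

```bash
python3 - <<'E'
from h import *
st(); c2=read_camera("side"); W2=cloud(c2)
print([(b["score"],np.round(b["xyz"],3)) for b in boxes_of("side","gate_top")])
P=W2.reshape(-1,3); P=P[(abs(P[:,0]-.39)<.03)&(abs(P[:,1])<.1)&(P[:,2]>.105)&(P[:,2]<.122)]; print(len(P),np.round(P.min(0),3),np.round(P.max(0),3),np.round(np.median(P,0),3))
a=np.radians(17.5)
plan([.5355,-.295,.405],17.5,10,True)
E
```

```text
5.4 [ 0.3937 -0.0352  0.4149] [[-0.106, 0.994, 0.008], [0.994, 0.106, -0.001], [-0.002, 0.008, -1.0]] [-0.2 -0.1 -0.4] 0.0002 [-0.207  0.047  2.006  0.     1.08  -0.314]
[]
47 [0.372 0.005 0.105] [0.401 0.029 0.12 ] [0.387 0.016 0.112]
delta_pos [[-15.2, 6.3, 0.3], [-30.5, 12.3, 0.7], [-30.8, 11.7, 0.7], [-31.1, 11.0, 0.7], [-31.3, 10.3, 0.7], [-31.5, 9.6, 0.7], [-31.7, 8.9, 0.7], [-31.9, 8.2, 0.7], [-32.1, 7.5, 0.7], [-16.1, 3.4, 0.3]] 
turn [[0.0, 0.0, -0.63], [0.01, 0.0, -1.27], [0.01, 0.0, -1.27], [0.01, 0.0, -1.27], [0.01, 0.0, -1.27], [0.01, 0.0, -1.27], [0.01, 0.0, -1.27], [0.01, 0.0, -1.27], [0.01, 0.0, -1.27], [0.0, 0.0, -0.63]]
```

Request:
jog_arm:
  delta_pos:
    - [-15,6,0]
    - [-30.5,12,0]
    - [-31,12,1]
    - [-31,11,1]
    - [-31.3,10.3,1]
    - [-31.5,9.6,1]
    - [-31.7,8.9,1]
    - [-32,8.2,1]
  turn:
    - [0,0,-0.6]
    - [0,0,-1.3]
    - [0,0,-1.3]
    - [0,0,-1.3]
    - [0,0,-1.3]
    - [0,0,-1.3]
    - [0,0,-1.3]
    - [0,0,-1.3]
  fingers: 1
  grip_force: 40

```text
time_s: 6.3
tool_pos: [0.5123, -0.2529, 0.4025]
orientation: [-1.892, -2.504, 0.0]
wrist_force: [0.3, 0.9, -0.1]
width: 0.0601
gripper_force: 0.0
```

Request:
jog_arm:
  delta_pos:
    - [-32,7.5,1]
    - [-16,3.4,1]
    - [0,0,0]
  turn:
    - [0,0,-1.3]
    - [0,0,-0.6]
    - [0,0,0]

```text
time_s: 6.6
tool_pos: [0.5361, -0.2962, 0.4001]
orientation: [-1.853, -2.533, 0.0]
wrist_force: [0.1, 1.0, 0.4]
width: 0.0839
gripper_force: 0.0
```

```bash
python3 - <<'E'
from h import *
st(); c=read_camera("top"); W=cloud(c); cv2.imwrite("pics/g2.png",cv2.resize(c["color"][130:290,170:350,::-1],None,fx=4,fy=3.7))
print([(b["score"],np.round(b["xyz"],3)) for b in boxes_of("top","gate_top")])
P=W.reshape(-1,3); P=P[(abs(P[:,0]-.39)<.03)&(abs(P[:,1])<.1)&(P[:,2]>.105)&(P[:,2]<.125)]; print(len(P),np.round(P.min(0),3),np.round(P.max(0),3),np.round(P.mean(0),4))
plan([.5355,-.295,.303],17.5,6,True)
E
```

```text
6.6 [ 0.5361 -0.2962  0.4001] [[-0.303, 0.953, -0.003], [0.953, 0.303, 0.002], [0.002, -0.002, -1.0]] [0.1 1.  0.4] 0.0839 [-0.581  0.469  1.486 -0.     1.19  -0.888]
[]
57 [0.377 0.011 0.108] [0.402 0.031 0.118] [0.3894 0.0208 0.1135]
delta_pos [[-0.1, -0.0, 9.8], [-0.1, -0.0, 19.6], [-0.1, -0.0, 19.6], [-0.1, -0.0, 19.6], [-0.1, -0.0, 19.6], [-0.0, -0.0, 9.8]] 
turn [[-0.01, -0.01, 0.02], [-0.02, -0.03, 0.03], [-0.02, -0.03, 0.03], [-0.02, -0.03, 0.03], [-0.02, -0.03, 0.03], [-0.01, -0.01, 0.02]]
```

View pics/g2.png

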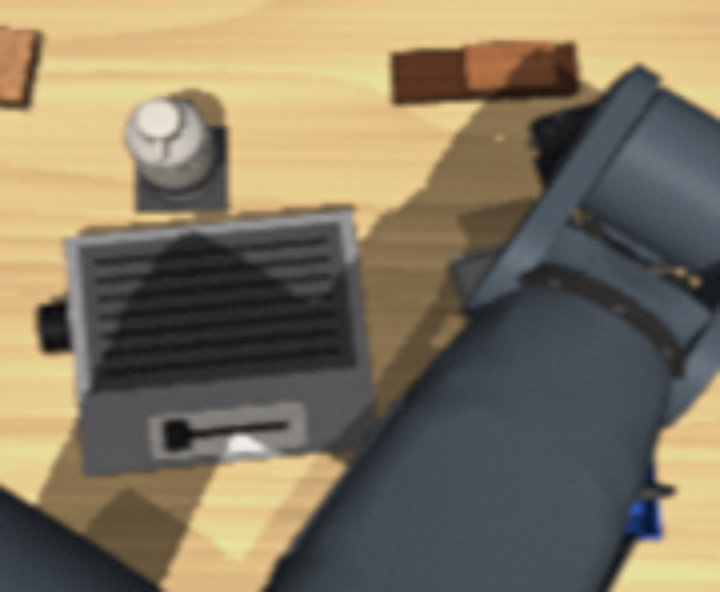

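The gate grip stands at the left end of its track (175,435), so it was about 11 mm open at the start and is now against its stop. Now the caddy grasp.

Request:
jog_arm:
  delta_pos:
    - [0,0,10]
    - [0,0,20]
    - [0,0,20]
    - [0,0,20]
    - [0,0,17]
    - [0,0,10]
    - [0,0,0]
  turn:
    - [0,0,0]
    - [0,0,0]
    - [0,0,0]
    - [0,0,0]
    - [0,0,0]
    - [0,0,0]
    - [0,0,0]

```text
time_s: 7.4
tool_pos: [0.5354, -0.2943, 0.3043]
orientation: [-1.852, -2.535, 0.0]
wrist_force: [-0.6, -1.0, -0.1]
width: 0.0929
gripper_force: 0.0
```

Request:
jog_arm:
  delta_pos:
    - [0,0,0]
    - [0,0,0]
    - [0,0,0]
    - [0,0,0]
    - [0,0,0]
    - [0,0,0]
    - [0,0,0]
    - [0,0,0]
  turn:
    - [0,0,0]
    - [0,0,0]
    - [0,0,0]
    - [0,0,0]
    - [0,0,0]
    - [0,0,0]
    - [0,0,0]
    - [0,0,0]
  fingers: -1

```text
time_s: 8.2
tool_pos: [0.5357, -0.2951, 0.3057]
orientation: [-1.854, -2.536, 0.0]
wrist_force: [-0.3, 0.2, 0.0]
width: 0.0335
gripper_force: 0.0
```

Request:
jog_arm:
  delta_pos:
    - [0,0,0]
    - [0,0,0]
    - [0,0,0]
    - [0,0,-5]
    - [0,0,-10]
    - [0,0,-15]
    - [0,0,-10]
    - [0,0,0]
  turn:
    - [0,0,0]
    - [0,0,0]
    - [0,0,0]
    - [0,0,0]
    - [0,0,0]
    - [0,0,0]
    - [0,0,0]
    - [0,0,0]

```text
time_s: 9.0
tool_pos: [0.536, -0.2953, 0.348]
orientation: [1.852, 2.534, 0.0]
wrist_force: [-0.5, -0.3, -2.8]
width: 0.0107
gripper_force: 40.0
```

```bash
python3 - <<'E'
from h import *
st()
c=read_camera("side"); W=cloud(c); P=W.reshape(-1,3)
P=P[(abs(P[:,0]-.535)<.1)&(abs(P[:,1]+.297)<.11)]
Q=P[(P[:,2]>.085)&(P[:,2]<.11)]; r=cv2.minAreaRect((Q[:,:2]*1000).astype(np.float32)); print(len(Q),r)
o=get_obs(); plan([o["tool_pos"][0],o["tool_pos"][1],.41],17.5,4,True)
E
```

```text
9.0 [ 0.536  -0.2953  0.348 ] [[-0.304, 0.953, 0.003], [0.953, 0.304, -0.002], [-0.003, 0.002, -1.0]] [-0.5 -0.3 -2.8] 0.0107 [-0.58   0.521  1.539  0.     1.078 -0.888]
400 ((536.7650146484375, -300.53668212890625), (93.0889892578125, 166.1505889892578), 17.18848419189453)
delta_pos [[-0.0, 0.0, -10.5], [-0.0, 0.0, -21.1], [-0.0, 0.0, -21.1], [-0.0, 0.0, -10.5]] 
turn [[0.01, 0.01, 0.03], [0.02, 0.03, 0.06], [0.02, 0.03, 0.06], [0.01, 0.01, 0.03]]
```

```bash
python3 - <<'E'
from h import *
o=get_obs();plan([.536,-.295,.43],17.5,5,True); plan([.508,-.004,.43],7,16,True)
E
```

```text
delta_pos [[-0.0, 0.0, -10.4], [-0.0, 0.1, -20.8], [-0.0, 0.1, -20.8], [0.0, 0.1, -20.8], [0.0, 0.0, -10.4]] 
turn [[0.01, 0.01, 0.02], [0.02, 0.02, 0.05], [0.02, 0.02, 0.05], [0.02, 0.02, 0.05], [0.01, 0.01, 0.02]]
delta_pos [[9.5, 2.1, -2.8], [19.1, 4.0, -5.6], [19.1, 3.8, -5.6], [19.2, 3.5, -5.6], [19.2, 3.3, -5.6], [19.3, 3.1, -5.6], [19.3, 2.8, -5.6], [19.3, 2.6, -5.6], [19.4, 2.3, -5.6], [19.4, 2.1, -5.6], [19.4, 1.9, -5.6], [19.4, 1.6, -5.6], [19.4, 1.4, -5.6], [19.5, 1.1, -5.5], [19.5, 0.9, -5.5], [9.7, 0.3, -2.8]] 
turn [[0.0, 0.0, 0.36], [0.0, 0.01, 0.71], [0.0, 0.01, 0.71], [0.0, 0.01, 0.71], [0.0, 0.01, 0.71], [0.0, 0.01, 0.71], [0.0, 0.01, 0.71], [0.0, 0.01, 0.71], [0.0, 0.01, 0.71], [0.0, 0.01, 0.71], [0.0, 0.01, 0.71], [0.0, 0.01, 0.71], [0.0, 0.01, 0.71], [0.0, 0.01, 0.71], [0.0, 0.01, 0.71], [0.0, 0.0, 0.36]]
```

Request:
jog_arm:
  delta_pos:
    - [0,0,-10]
    - [0,0,-20]
    - [0,0,-25]
    - [0,0,-20]
    - [0,0,-7]
    - [0,0,0]
  turn:
    - [0,0,0]
    - [0,0,0]
    - [0,0,0]
    - [0,0,0]
    - [0,0,0]
    - [0,0,0]

```text
time_s: 9.65
tool_pos: [0.5357, -0.2951, 0.4283]
orientation: [1.853, 2.536, 0.0]
wrist_force: [-0.3, -0.0, -3.4]
width: 0.0108
gripper_force: 40.0
```

```bash
python3 - <<'E'
from h import *
st();plan([.508,-.004,.43],7,16,True)
E
```

```text
9.65 [ 0.5357 -0.2951  0.4283] [[-0.304, 0.953, 0.001], [0.953, 0.304, -0.001], [-0.001, 0.001, -1.0]] [-0.3 -0.  -3.4] 0.0108 [-0.58   0.442  1.457 -0.     1.242 -0.888]
delta_pos [[9.5, 2.1, -0.1], [19.1, 4.0, -0.1], [19.1, 3.8, -0.1], [19.2, 3.5, -0.1], [19.2, 3.3, -0.1], [19.2, 3.1, -0.1], [19.3, 2.8, -0.1], [19.3, 2.6, -0.1], [19.4, 2.3, -0.1], [19.4, 2.1, -0.1], [19.4, 1.9, -0.1], [19.4, 1.6, -0.1], [19.4, 1.4, -0.1], [19.5, 1.1, -0.1], [19.5, 0.9, -0.1], [9.7, 0.3, -0.1]] 
turn [[0.0, 0.0, 0.36], [0.0, 0.0, 0.71], [0.0, 0.0, 0.71], [0.0, 0.0, 0.71], [0.0, 0.0, 0.71], [0.0, 0.0, 0.71], [0.0, 0.0, 0.71], [0.0, 0.0, 0.71], [0.0, 0.0, 0.71], [0.0, 0.0, 0.71], [0.0, 0.0, 0.71], [0.0, 0.0, 0.71], [0.0, 0.0, 0.71], [0.0, 0.0, 0.71], [0.0, 0.0, 0.71], [0.0, 0.0, 0.36]]
```

Request:
jog_arm:
  delta_pos:
    - [9.5,2,0]
    - [19,4,0]
    - [19,3.8,0]
    - [19,3.5,0]
    - [19,3.3,0]
    - [19,3,0]
    - [19.3,2.8,0]
    - [19.3,2.6,0]
  turn:
    - [0,0,0.4]
    - [0,0,0.7]
    - [0,0,0.7]
    - [0,0,0.7]
    - [0,0,0.7]
    - [0,0,0.7]
    - [0,0,0.7]
    - [0,0,0.7]

```text
time_s: 10.45
tool_pos: [0.5215, -0.149, 0.4264]
orientation: [-1.968, -2.446, 0.001]
wrist_force: [0.1, 0.1, -3.0]
width: 0.011
gripper_force: 40.0
```

Request:
jog_arm:
  delta_pos:
    - [19.4,2.3,0]
    - [19.4,2,0]
    - [19.4,2,0]
    - [19.4,1.6,0]
    - [19.4,1.4,0]
    - [19.5,1,0]
    - [19.5,1,0]
    - [9.7,0.3,0]
  turn:
    - [0,0,0.7]
    - [0,0,0.7]
    - [0,0,0.7]
    - [0,0,0.7]
    - [0,0,0.7]
    - [0,0,0.7]
    - [0,0,0.7]
    - [0,0,0.4]

```text
time_s: 11.25
tool_pos: [0.5072, -0.0033, 0.4267]
orientation: [-2.078, -2.353, 0.001]
wrist_force: [-0.8, -0.8, -3.4]
width: 0.0108
gripper_force: 40.0
```

```bash
python3 - <<'E'
from h import *
st();c=read_camera("side"); P=cloud(c).reshape(-1,3)
Q=P[(abs(P[:,0]-.508)<.11)&(abs(P[:,1])<.12)&(P[:,2]>.165)&(P[:,2]<.195)&~((P[:,0]>.59))]; print(len(Q),cv2.minAreaRect((Q[:,:2]*1000).astype(np.float32)),Q[:,2].max())
Q=P[(abs(P[:,0]-.508)<.11)&(abs(P[:,1])<.12)&(P[:,2]>.12)&(P[:,2]<.16)]; print("low part",len(Q),Q[:,2].min())
plan([.508,-.004,.370],7,5,True)
E
```

```text
11.25 [ 0.5072 -0.0033  0.4267] [[-0.124, 0.992, -0.002], [0.992, 0.124, 0.001], [0.001, -0.002, -1.0]] [-0.8 -0.8 -3.4] 0.0108 [-0.098  0.25   1.733  0.     1.161 -0.223]
322 ((504.7565002441406, -6.257843017578125), (90.83631134033203, 173.4507293701172), 7.243173599243164) 0.191030742164499
low part 744 0.12007778290958143
delta_pos [[-0.2, 0.1, 7.1], [-0.3, 0.2, 14.2], [-0.3, 0.2, 14.2], [-0.3, 0.2, 14.2], [-0.2, 0.1, 7.1]] 
turn [[-0.01, -0.01, 0.01], [-0.02, -0.01, 0.03], [-0.02, -0.01, 0.03], [-0.02, -0.01, 0.03], [-0.01, -0.01, 0.01]]
```

Request:
jog_arm:
  delta_pos:
    - [0,0,8]
    - [0,0,15]
    - [0,0,15]
    - [0,0,10]
    - [0,0,6]
    - [0,0,2]
    - [0,0,1]
    - [0,0,0]
  turn:
    - [0,0,0]
    - [0,0,0]
    - [0,0,0]
    - [0,0,0]
    - [0,0,0]
    - [0,0,0]
    - [0,0,0]
    - [0,0,0]

```text
time_s: 12.1
tool_pos: [0.5079, -0.0049, 0.3711]
orientation: [2.08, 2.354, 0.001]
wrist_force: [0.7, -1.0, -3.9]
width: 0.011
gripper_force: 40.0
```

Request:
jog_arm:
  delta_pos:
    - [0,0,1]
    - [0,0,1]
    - [0,0,1]
    - [0,0,0]
  turn:
    - [0,0,0]
    - [0,0,0]
    - [0,0,0]
    - [0,0,0]

```text
time_s: 12.5
tool_pos: [0.5078, -0.0049, 0.3677]
orientation: [-2.08, -2.354, 0.0]
wrist_force: [1.0, 0.4, -2.9]
width: 0.0108
gripper_force: 40.0
```

Request:
jog_arm:
  delta_pos:
    - [0,0,1]
    - [0,0,0.7]
    - [0,0,0]
  turn:
    - [0,0,0]
    - [0,0,0]
    - [0,0,0]

```text
time_s: 12.8
tool_pos: [0.5078, -0.0049, 0.3659]
orientation: [-2.08, -2.354, 0.0]
wrist_force: [-1.3, -0.3, -3.5]
width: 0.011
gripper_force: 40.0
```

Request:
jog_arm:
  delta_pos:
    - [0,0,0.5]
    - [0,0,0.5]
    - [0,0,0]
  turn:
    - [0,0,0]
    - [0,0,0]
    - [0,0,0]

```text
time_s: 13.1
tool_pos: [0.508, -0.0047, 0.3656]
orientation: [2.08, 2.354, 0.002]
wrist_force: [-0.4, 1.9, 4.6]
width: 0.0107
gripper_force: 40.0
```

Request:
jog_arm:
  delta_pos:
    - [0,0,0]
    - [0,0,0]
    - [0,0,0]
    - [0,0,0]
    - [0,0,0]
    - [0,0,0]
    - [0,0,0]
  turn:
    - [0,0,0]
    - [0,0,0]
    - [0,0,0]
    - [0,0,0]
    - [0,0,0]
    - [0,0,0]
    - [0,0,0]
  fingers: 0.2

```text
time_s: 13.8
tool_pos: [0.5078, -0.0049, 0.365]
orientation: [-2.08, -2.354, 0.0]
wrist_force: [0.4, -1.0, -1.2]
width: 0.0551
gripper_force: 0.0
```

Request:
jog_arm:
  delta_pos:
    - [0,0,-5]
    - [0,0,-15]
    - [0,0,-25]
    - [0,0,-25]
    - [0,0,-10]
    - [0,0,0]
  turn:
    - [0,0,0]
    - [0,0,0]
    - [0,0,0]
    - [0,0,0]
    - [0,0,0]
    - [0,0,0]

```text
time_s: 14.4
tool_pos: [0.5079, -0.0049, 0.4461]
orientation: [2.079, 2.353, 0.002]
wrist_force: [0.2, 1.0, -0.8]
width: 0.0559
gripper_force: 0.0
```

```bash
python3 - <<'E'
from h import *
st();c=read_camera("side"); P=cloud(c).reshape(-1,3)
Q=P[(abs(P[:,0]-.508)<.09)&(abs(P[:,1])<.12)&(P[:,2]>.105)&(P[:,2]<.13)&(P[:,0]<.59)&(P[:,0]>.43)]; print("rim",len(Q),cv2.minAreaRect((Q[:,:2]*1000).astype(np.float32)),Q[:,2].max())
Q=P[(abs(P[:,0]-.508)<.08)&(abs(P[:,1])<.12)&(P[:,2]>.19)&(P[:,2]<.206)]; print("bar",len(Q),cv2.minAreaRect((Q[:,:2]*1000).astype(np.float32)),Q[:,2].max())
Q=P[(abs(P[:,0]-.64)<.03)&(abs(P[:,1]-.03)<.03)&(P[:,2]>.197)&(P[:,2]<.21)]; print("cap",len(Q),Q.mean(0),cv2.minAreaRect((Q[:,:2]*1000).astype(np.float32)))
print([(b["score"],np.round(b["xyz"],3)) for b in boxes_of("side","cap_top")])
plan([.643,.031,.445],7,7,True)
E
```

```text
14.4 [ 0.5079 -0.0049  0.4461] [[-0.123, 0.992, 0.002], [0.992, 0.123, -0.0], [-0.001, 0.002, -1.0]] [ 0.2  1.  -0.8] 0.0559 [-0.101  0.231  1.708 -0.     1.2   -0.225]
rim 298 ((506.07025146484375, -8.461967468261719), (91.08152770996094, 167.04229736328125), 7.208797931671143) 0.1295990233545872
bar 93 ((506.08880615234375, -8.98583984375), (12.14034652709961, 137.94046020507812), 7.090911865234375) 0.2048016321464409
cap 54 [0.64414817 0.02876648 0.20210813] ((644.736572265625, 29.81184196472168), (36.74630355834961, 28.14575958251953), 79.59419250488281)
[(0.53, array([0.642, 0.024, 0.198]))]
delta_pos [[1.6, 11.6, -0.1], [3.2, 23.1, -0.2], [3.2, 23.1, -0.2], [3.2, 23.1, -0.2], [3.2, 23.1, -0.2], [3.2, 23.1, -0.1], [1.6, 11.6, -0.1]] 
turn [[-0.0, -0.0, 0.01], [-0.01, -0.0, 0.01], [-0.01, -0.0, 0.01], [-0.01, -0.0, 0.01], [-0.01, -0.0, 0.01], [-0.01, -0.0, 0.01], [-0.0, -0.0, 0.01]]
```

Request:
jog_arm:
  delta_pos:
    - [1.6,11.6,0]
    - [3.2,23,0]
    - [3.2,23,0]
    - [3.2,23,0]
    - [3.2,23,0]
    - [3.2,23,0]
    - [1.6,11.6,0]
    - [0,0,0]
  turn:
    - [0,0,0]
    - [0,0,0]
    - [0,0,0]
    - [0,0,0]
    - [0,0,0]
    - [0,0,0]
    - [0,0,0]
    - [0,0,0]
  fingers: -1

```text
time_s: 15.3
tool_pos: [0.644, 0.0318, 0.4431]
orientation: [-2.078, -2.354, 0.002]
wrist_force: [0.0, 0.7, -0.1]
width: 0.0008
gripper_force: 0.0
```

Request:
jog_arm:
  delta_pos:
    - [0,0,10]
    - [0,0,20]
    - [0,0,15]
    - [0,0,6]
    - [0,0,2]
    - [0,0,0]
  turn:
    - [0,0,0]
    - [0,0,0]
    - [0,0,0]
    - [0,0,0]
    - [0,0,0]
    - [0,0,0]

```text
time_s: 15.9
tool_pos: [0.6426, 0.0312, 0.3923]
orientation: [2.08, 2.354, 0.0]
wrist_force: [-0.1, -0.9, 0.1]
width: 0.0007
gripper_force: 0.0
```

Request:
jog_arm:
  delta_pos:
    - [0,0,2]
    - [0,0,2]
    - [0,0,2]
    - [0,0,0]
  turn:
    - [0,0,0]
    - [0,0,0]
    - [0,0,0]
    - [0,0,0]

```text
time_s: 16.3
tool_pos: [0.6427, 0.0312, 0.3863]
orientation: [2.079, 2.354, 0.001]
wrist_force: [0.8, -1.1, 2.9]
width: 0.0006
gripper_force: 1.6
```

Contact is made at 2.9 N. I'll go on to the stop.

Request:
jog_arm:
  delta_pos:
    - [0,0,1.5]
    - [0,0,1.5]
    - [0,0,1]
    - [0,0,0]
  turn:
    - [0,0,0]
    - [0,0,0]
    - [0,0,0]
    - [0,0,0]

```text
time_s: 16.7
tool_pos: [0.6427, 0.0312, 0.3833]
orientation: [2.079, 2.354, 0.001]
wrist_force: [-1.2, -0.4, 12.8]
width: 0.0006
gripper_force: 5.9
```

Request:
jog_arm:
  delta_pos:
    - [0,0,0.7]
    - [0,0,0.5]
    - [0,0,0]
    - [0,0,0]
  turn:
    - [0,0,0]
    - [0,0,0]
    - [0,0,0]
    - [0,0,0]

```text
time_s: 17.1
tool_pos: [0.6426, 0.0312, 0.3832]
orientation: [2.079, 2.353, 0.002]
wrist_force: [-5.7, 0.0, 18.7]
width: 0.0011
gripper_force: 9.7
```

The cap is right down (18.7 N on the stop). Next I lift off and go back over the caddy.

Request:
jog_arm:
  delta_pos:
    - [0,0,-5]
    - [0,0,-10]
    - [0,0,-15]
    - [0,0,-20]
    - [0,0,-12]
    - [0,0,0]
  turn:
    - [0,0,0]
    - [0,0,0]
    - [0,0,0]
    - [0,0,0]
    - [0,0,0]
    - [0,0,0]

```text
time_s: 17.7
tool_pos: [0.6427, 0.0312, 0.4449]
orientation: [2.078, 2.353, 0.003]
wrist_force: [0.2, -0.3, 1.1]
width: 0.0007
gripper_force: 0.0
```

```bash
python3 - <<'E'
from h import *
st();c=read_camera("side"); P=cloud(c).reshape(-1,3)
Q=P[(abs(P[:,0]-.508)<.06)&(abs(P[:,1])<.12)&(P[:,2]>.19)&(P[:,2]<.206)]; print("bar",len(Q),cv2.minAreaRect((Q[:,:2]*1000).astype(np.float32)),Q[:,2].max())
Q=P[(abs(P[:,0]-.64)<.03)&(abs(P[:,1]-.03)<.03)&(P[:,2]>.192)&(P[:,2]<.21)]; print("cap",len(Q),Q.mean(0))
plan([.507,-.007,.445],7,7,True)
E
```

```text
17.7 [0.6427 0.0312 0.4449] [[-0.123, 0.992, 0.003], [0.992, 0.123, -0.0], [-0.0, 0.003, -1.0]] [ 0.2 -0.3  1.1] 0.0007 [-0.024  0.489  1.343 -0.     1.306 -0.147]
bar 96 ((507.2701721191406, -16.36902618408203), (12.428400993347168, 140.4973602294922), 8.154694557189941) 0.20461048210356295
cap 68 [0.64171769 0.02786795 0.20056536]
delta_pos [[-1.8, -11.6, -0.1], [-3.5, -23.2, -0.3], [-3.5, -23.2, -0.3], [-3.5, -23.2, -0.3], [-3.6, -23.2, -0.3], [-3.6, -23.2, -0.3], [-1.8, -11.6, -0.1]] 
turn [[0.0, 0.0, 0.01], [0.01, 0.0, 0.01], [0.01, 0.0, 0.01], [0.01, 0.0, 0.01], [0.01, 0.0, 0.01], [0.01, 0.0, 0.01], [0.0, 0.0, 0.01]]
```

Request:
jog_arm:
  delta_pos:
    - [-1.8,-11.6,0]
    - [-3.5,-23.2,0]
    - [-3.5,-23.2,0]
    - [-3.5,-23.2,0]
    - [-3.5,-23.2,0]
    - [-3.5,-23.2,0]
    - [-1.8,-11.6,0]
    - [0,0,0]
  turn:
    - [0,0,0]
    - [0,0,0]
    - [0,0,0]
    - [0,0,0]
    - [0,0,0]
    - [0,0,0]
    - [0,0,0]
    - [0,0,0]
  fingers: 0.4

```text
time_s: 18.55
tool_pos: [0.5064, -0.0071, 0.4426]
orientation: [-2.08, -2.353, 0.001]
wrist_force: [-0.7, 0.5, 0.2]
width: 0.0601
gripper_force: 0.0
```

Request:
jog_arm:
  delta_pos:
    - [0,0,10]
    - [0,0,20]
    - [0,0,20]
    - [0,0,18]
    - [0,0,9]
    - [0,0,2.5]
    - [0,0,0]
  turn:
    - [0,0,0]
    - [0,0,0]
    - [0,0,0]
    - [0,0,0]
    - [0,0,0]
    - [0,0,0]
    - [0,0,0]

```text
time_s: 19.25
tool_pos: [0.5075, -0.0068, 0.3632]
orientation: [-2.08, -2.354, 0.0]
wrist_force: [0.2, -0.2, -0.0]
width: 0.065
gripper_force: 0.0
```

Request:
jog_arm:
  delta_pos:
    - [0,0,0]
    - [0,0,0]
    - [0,0,0]
    - [0,0,0]
    - [0,0,0]
    - [0,0,0]
    - [0,0,0]
    - [0,0,0]
  turn:
    - [0,0,0]
    - [0,0,0]
    - [0,0,0]
    - [0,0,0]
    - [0,0,0]
    - [0,0,0]
    - [0,0,0]
    - [0,0,0]
  fingers: -1

```text
time_s: 20.05
tool_pos: [0.5072, -0.0069, 0.3634]
orientation: [2.08, 2.354, 0.0]
wrist_force: [1.1, -0.3, -0.6]
width: 0.0107
gripper_force: 40.0
```

Request:
jog_arm:
  delta_pos:
    - [0,0,-4]
    - [0,0,-12]
    - [0,0,-22]
    - [0,0,-25]
    - [0,0,-20]
    - [0,0,-9]
    - [0,0,0]
  turn:
    - [0,0,0]
    - [0,0,0]
    - [0,0,0]
    - [0,0,0]
    - [0,0,0]
    - [0,0,0]
    - [0,0,0]

```text
time_s: 20.75
tool_pos: [0.507, -0.0069, 0.4565]
orientation: [2.079, 2.353, 0.002]
wrist_force: [0.0, -0.4, -4.0]
width: 0.0109
gripper_force: 40.0
```

```bash
python3 - <<'E'
from h import *
st();plan([.333,.2595,.455],10,15,True)
E
```

```text
20.75 [ 0.507  -0.0069  0.4565] [[-0.123, 0.992, 0.002], [0.992, 0.123, -0.0], [-0.0, 0.002, -1.0]] [ 0.  -0.4 -4. ] 0.0109 [-0.105  0.22   1.695 -0.     1.224 -0.229]
delta_pos [[10.2, -5.0, 0.0], [20.4, -10.0, 0.1], [20.5, -9.9, 0.1], [20.5, -9.8, 0.1], [20.5, -9.7, 0.1], [20.6, -9.7, 0.1], [20.6, -9.6, 0.1], [20.6, -9.5, 0.1], [20.7, -9.4, 0.1], [20.7, -9.4, 0.1], [20.7, -9.3, 0.1], [20.8, -9.2, 0.1], [20.8, -9.1, 0.1], [20.8, -9.1, 0.1], [10.4, -4.5, 0.1]] 
turn [[0.0, 0.0, -0.1], [0.01, 0.0, -0.21], [0.01, 0.0, -0.21], [0.01, 0.0, -0.21], [0.01, 0.0, -0.21], [0.01, 0.0, -0.21], [0.01, 0.0, -0.21], [0.01, 0.0, -0.21], [0.01, 0.0, -0.21], [0.01, 0.0, -0.21], [0.01, 0.0, -0.21], [0.01, 0.0, -0.21], [0.01, 0.0, -0.21], [0.01, 0.0, -0.21], [0.0, 0.0, -0.1]]
```

Request:
jog_arm:
  delta_pos:
    - [8,-7,0]
    - [16,-15,0]
    - [16,-15,0]
    - [16,-15,0]
    - [16,-15,0]
    - [16,-15,0]
    - [16,-15,0]
    - [16,-15,0]
  turn:
    - [0,0,-0.1]
    - [0,0,-0.2]
    - [0,0,-0.2]
    - [0,0,-0.2]
    - [0,0,-0.2]
    - [0,0,-0.2]
    - [0,0,-0.2]
    - [0,0,-0.2]

```text
time_s: 21.55
tool_pos: [0.3784, 0.0976, 0.4542]
orientation: [-2.048, -2.38, 0.002]
wrist_force: [-0.7, -0.5, -3.3]
width: 0.0109
gripper_force: 40.0
```

Request:
jog_arm:
  delta_pos:
    - [20,-3,0]
    - [22,-3,0]
    - [22,-3,0]
    - [22,-3,0]
    - [22,-3,0]
    - [22,-3,0]
    - [22,-3,0]
    - [16,-1,0]
  turn:
    - [0,0,-0.2]
    - [0,0,-0.2]
    - [0,0,-0.2]
    - [0,0,-0.2]
    - [0,0,-0.2]
    - [0,0,-0.2]
    - [0,0,-0.2]
    - [0,0,-0.1]

```text
time_s: 22.35
tool_pos: [0.3299, 0.2602, 0.4542]
orientation: [-2.016, -2.408, 0.003]
wrist_force: [0.3, -0.2, -3.3]
width: 0.011
gripper_force: 40.0
```

```bash
python3 - <<'E'
from h import *
st();c=read_camera("side"); P=cloud(c).reshape(-1,3)
cv2.imwrite("pics/h1.png",cv2.resize(c["color"][60:200,130:330,::-1],None,fx=3.9,fy=3.9))
Q=P[(abs(P[:,0]-.335)<.06)&(abs(P[:,1]-.26)<.09)&(P[:,2]>.278)&(P[:,2]<.30)]; print("bar",len(Q),cv2.minAreaRect((Q[:,:2]*1000).astype(np.float32)))
Q=P[(abs(P[:,0]-.335)<.08)&(abs(P[:,1]-.26)<.11)&(P[:,2]>.19)&(P[:,2]<.222)&(P[:,0]<.42)]; print("rim",len(Q),cv2.minAreaRect((Q[:,:2]*1000).astype(np.float32)))
plan([.333,.2595,.4205],10,3,True)
E
```

```text
22.35 [0.3299 0.2602 0.4542] [[-0.176, 0.984, -0.002], [0.984, 0.176, -0.001], [-0.001, -0.002, -1.0]] [ 0.3 -0.2 -3.3] 0.011 [0.557 0.053 1.896 0.    1.194 0.38 ]
bar 106 ((331.84674072265625, 246.51626586914062), (41.061309814453125, 130.33865356445312), 24.749345779418945)
rim 321 ((327.3495788574219, 258.197509765625), (90.606689453125, 175.15443420410156), 10.62092113494873)
delta_pos [[-0.6, 0.7, 8.4], [-1.2, 1.5, 16.9], [-0.6, 0.7, 8.4]] 
turn [[-0.03, -0.0, 0.04], [-0.06, -0.01, 0.08], [-0.03, -0.0, 0.04]]
```

View pics/h1.png

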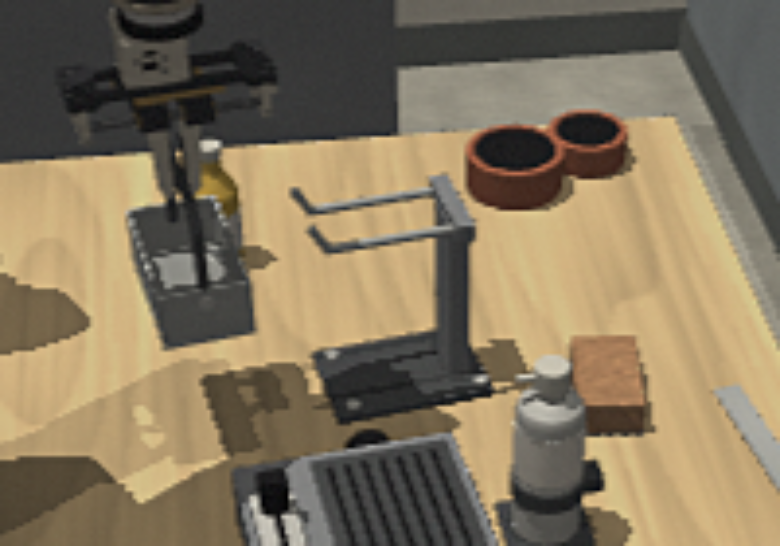

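The caddy is held upright at (190,270), in line with the prongs (tips at (300,200) and (320,240)), and the cap at (550,375) is up. I'll lower and thread the handle over the prongs.

Request:
jog_arm:
  delta_pos:
    - [0,0,8]
    - [0,0,17]
    - [0,0,8]
    - [0,0,0]
  turn:
    - [0,0,0]
    - [0,0,0]
    - [0,0,0]
    - [0,0,0]

```text
time_s: 22.8
tool_pos: [0.331, 0.2585, 0.4209]
orientation: [-2.018, -2.407, 0.005]
wrist_force: [0.5, 1.0, -2.7]
width: 0.0111
gripper_force: 40.0
```

Request:
jog_arm:
  delta_pos:
    - [0,6,0]
    - [0,12,0]
    - [0,15,0]
    - [0,15,0]
    - [0,15,0]
    - [0,12,0]
    - [0,5,0]
    - [0,0,0]
  turn:
    - [0,0,0]
    - [0,0,0]
    - [0,0,0]
    - [0,0,0]
    - [0,0,0]
    - [0,0,0]
    - [0,0,0]
    - [0,0,0]

```text
time_s: 23.6
tool_pos: [0.4105, 0.2732, 0.4223]
orientation: [-2.018, -2.408, 0.0]
wrist_force: [0.0, -0.3, -2.9]
width: 0.0111
gripper_force: 40.0
```

```bash
python3 - <<'E'
from h import *
o=st();c=read_camera("side"); W=cloud(c); P=W.reshape(-1,3)
d=np.array([np.cos(np.radians(10)),np.sin(np.radians(10))]); n=np.array([-d[1],d[0]])
q=np.c_[(P[:,:2]-[.579,.303])@d,(P[:,:2]-[.579,.303])@n,P[:,2]]
tcp=np.array(o["tool_pos"][:2])-[.579,.303]; print("tcp in hook",tcp@d,tcp@n)
m=(q[:,0]>-.23)&(q[:,0]<-.145)&(abs(q[:,1])<.1)&(q[:,2]>.06)&(q[:,2]<.27)
for lo,hi in((.23,.265),(.16,.185)): s=q[m&(q[:,2]>lo)&(q[:,2]<hi)]; print(lo,len(s),np.round(s.min(0),3),np.round(s.max(0),3))
s=q[(q[:,0]>-.145)&(q[:,0]<-.02)&(abs(q[:,1])<.06)&(q[:,2]>.19)&(q[:,2]<.24)]; print("prongs",np.round(s.min(0),3),np.round(s.max(0),3))
cv2.imwrite("pics/h2.png",cv2.resize(c["color"][60:200,130:330,::-1],None,fx=3.9,fy=3.9))
E
```

```text
23.6 [0.4105 0.2732 0.4223] [[-0.175, 0.985, -0.0], [0.985, 0.175, -0.0], [-0.0, -0.0, -1.0]] [ 0.  -0.3 -2.9] 0.0111 [0.493 0.228 1.773 0.    1.14  0.317]
tcp in hook -0.17109279826949522 -8.109331585634937e-05
0.23 112 [-0.195 -0.082  0.23 ] [-0.153  0.024  0.265]
0.16 208 [-0.218 -0.087  0.16 ] [-0.146  0.085  0.184]
prongs [-0.144 -0.047  0.194] [-0.02   0.045  0.233]
```

View pics/h2.png

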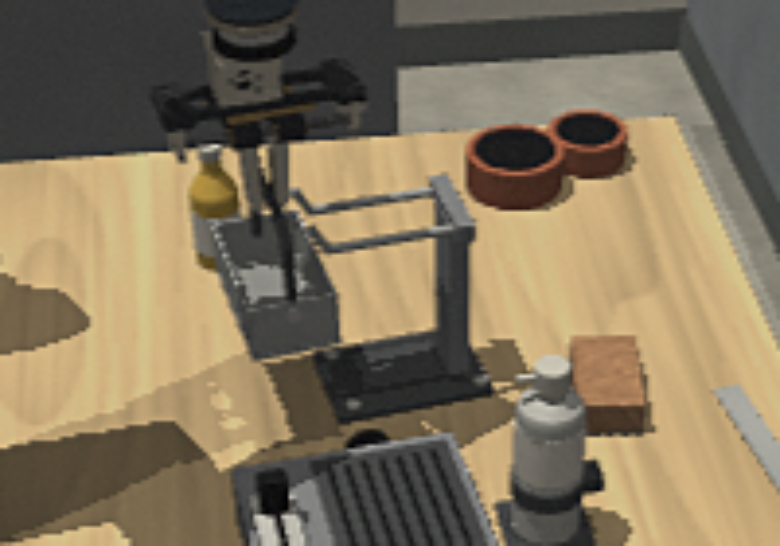

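Handle at (280,220) stands over the prong tips and the rim below them. On along the prongs.

Request:
jog_arm:
  delta_pos:
    - [0,5,0]
    - [0,12,0]
    - [0,15,0]
    - [0,18,0]
    - [0,18,0]
    - [0,12,0]
    - [0,6,0]
    - [0,0,0]
  turn:
    - [0,0,0]
    - [0,0,0]
    - [0,0,0]
    - [0,0,0]
    - [0,0,0]
    - [0,0,0]
    - [0,0,0]
    - [0,0,0]

```text
time_s: 24.45
tool_pos: [0.495, 0.2883, 0.4221]
orientation: [-2.018, -2.408, 0.0]
wrist_force: [-0.1, -0.1, -2.6]
width: 0.0108
gripper_force: 40.0
```

Request:
jog_arm:
  delta_pos:
    - [0,0,5]
    - [0,0,12]
    - [0,0,12]
    - [0,0,6]
    - [0,0,3]
    - [0,0,1]
    - [0,0,0]
  turn:
    - [0,0,0]
    - [0,0,0]
    - [0,0,0]
    - [0,0,0]
    - [0,0,0]
    - [0,0,0]
    - [0,0,0]

```text
time_s: 25.15
tool_pos: [0.4947, 0.2883, 0.3834]
orientation: [2.018, 2.408, 0.0]
wrist_force: [0.0, -0.4, -3.2]
width: 0.0109
gripper_force: 40.0
```

Request:
jog_arm:
  delta_pos:
    - [0,0,1]
    - [0,0,1]
    - [0,0,0]
  turn:
    - [0,0,0]
    - [0,0,0]
    - [0,0,0]

```text
time_s: 25.45
tool_pos: [0.4946, 0.2883, 0.3813]
orientation: [2.018, 2.408, 0.0]
wrist_force: [-0.5, -0.1, -3.5]
width: 0.0111
gripper_force: 40.0
```

Request:
jog_arm:
  delta_pos:
    - [0,0,1]
    - [0,0,0.7]
    - [0,0,0]
  turn:
    - [0,0,0]
    - [0,0,0]
    - [0,0,0]

```text
time_s: 25.75
tool_pos: [0.4946, 0.2883, 0.3796]
orientation: [-2.018, -2.408, 0.0]
wrist_force: [0.2, -0.4, -3.7]
width: 0.0111
gripper_force: 40.0
```

Request:
jog_arm:
  delta_pos:
    - [0,0,0.5]
    - [0,0,0.5]
    - [0,0,0]
  turn:
    - [0,0,0]
    - [0,0,0]
    - [0,0,0]

```text
time_s: 26.05
tool_pos: [0.4946, 0.2883, 0.3789]
orientation: [2.018, 2.408, 0.0]
wrist_force: [-0.3, -1.2, -0.3]
width: 0.0108
gripper_force: 40.0
```

Contact is starting. A touch further, then release slowly.

Request:
jog_arm:
  delta_pos:
    - [0,0,0.6]
    - [0,0,0]
    - [0,0,0]
  turn:
    - [0,0,0]
    - [0,0,0]
    - [0,0,0]

```text
time_s: 26.35
tool_pos: [0.4946, 0.2883, 0.3786]
orientation: [2.017, 2.408, 0.001]
wrist_force: [-3.5, -0.8, 5.7]
width: 0.0109
gripper_force: 40.0
```

Request:
jog_arm:
  delta_pos:
    - [0,0,0]
    - [0,0,0]
    - [0,0,0]
    - [0,0,0]
    - [0,0,0]
    - [0,0,0]
  turn:
    - [0,0,0]
    - [0,0,0]
    - [0,0,0]
    - [0,0,0]
    - [0,0,0]
    - [0,0,0]
  fingers: 0

```text
time_s: 26.95
tool_pos: [0.4946, 0.2883, 0.378]
orientation: [-2.018, -2.408, -0.0]
wrist_force: [-0.5, 0.9, -0.1]
width: 0.0464
gripper_force: 0.0
```

Request:
jog_arm:
  delta_pos:
    - [0,0,-5]
    - [0,0,-15]
    - [0,0,-25]
    - [0,0,-30]
    - [0,0,-30]
    - [0,0,-10]
    - [0,0,0]
  turn:
    - [0,0,0]
    - [0,0,0]
    - [0,0,0]
    - [0,0,0]
    - [0,0,0]
    - [0,0,0]
    - [0,0,0]

```text
time_s: 27.65
tool_pos: [0.4946, 0.2883, 0.4941]
orientation: [2.017, 2.407, 0.003]
wrist_force: [-0.5, 0.6, -0.5]
width: 0.0467
gripper_force: 0.0
```

Request:
jog_arm:
  delta_pos:
    - [0,0,0]
    - [0,0,0]
    - [0,0,0]
    - [0,0,0]
    - [0,0,0]
    - [0,0,0]
    - [0,0,0]
    - [0,0,0]
  turn:
    - [0,0,0]
    - [0,0,0]
    - [0,0,0]
    - [0,0,0]
    - [0,0,0]
    - [0,0,0]
    - [0,0,0]
    - [0,0,0]

```text
time_s: 28.45
tool_pos: [0.4946, 0.2883, 0.493]
orientation: [-2.018, -2.408, -0.0]
wrist_force: [0.4, -0.6, 0.4]
width: 0.0464
gripper_force: 0.0
```

```bash
python3 - <<'E'
from h import *
d=np.array([np.cos(np.radians(10)),np.sin(np.radians(10))]); n=np.array([-d[1],d[0]])
for i in(0,1):
    o=st();c=read_camera("side"); W=cloud(c); P=W.reshape(-1,3)
    q=np.c_[(P[:,:2]-[.579,.303])@d,(P[:,:2]-[.579,.303])@n,P[:,2]]
    m=(q[:,0]>-.15)&(q[:,0]<-.02)&(abs(q[:,1])<.1)
    for lo,hi in((.208,.222),(.10,.14)): s=q[m&(q[:,2]>lo)&(q[:,2]<hi)]; print(lo,len(s),np.round(s.min(0),3),np.round(s.max(0),3),np.round(np.median(s,0),3))
cv2.imwrite("pics/h3.png",cv2.resize(c["color"][60:200,130:330,::-1],None,fx=3.9,fy=3.9))
E
```

```text
28.45 [0.4946 0.2883 0.493 ] [[-0.175, 0.985, 0.0], [0.985, 0.175, 0.0], [0.0, 0.0, -1.0]] [ 0.4 -0.6  0.4] 0.0464 [0.446 0.319 1.476 0.    1.347 0.27 ]
0.208 88 [-0.141 -0.07   0.208] [-0.032  0.058  0.221] [-0.09  -0.013  0.214]
0.1 423 [-0.135 -0.089  0.1  ] [-0.043  0.084  0.14 ] [-0.093 -0.037  0.12 ]
28.5 [0.4946 0.2883 0.493 ] [[-0.175, 0.985, 0.0], [0.985, 0.175, 0.0], [-0.0, 0.0, -1.0]] [ 0.7 -0.6 -0.5] 0.0464 [ 0.446  0.319  1.476 -0.     1.347  0.27 ]
0.208 87 [-0.141 -0.069  0.208] [-0.072  0.066  0.222] [-0.091 -0.017  0.216]
0.1 435 [-0.136 -0.088  0.1  ] [-0.043  0.085  0.14 ] [-0.093 -0.038  0.119]
```

View pics/h3.png

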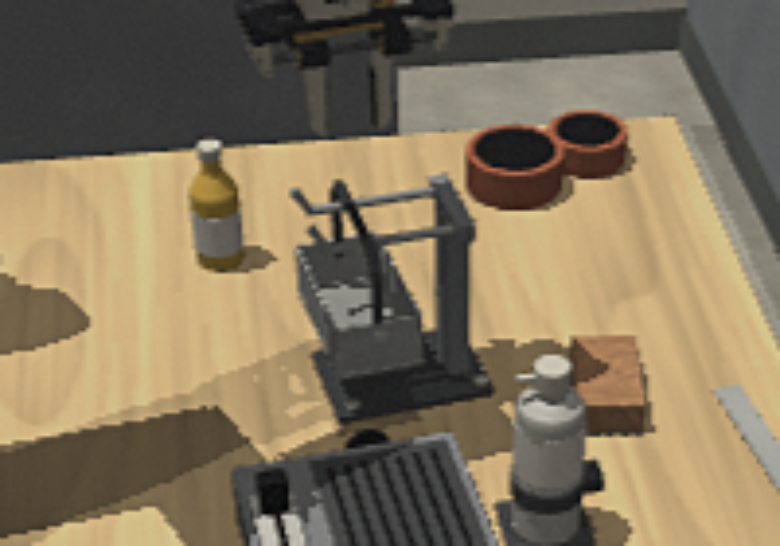

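The caddy hangs on both prongs by its handle (360,215), level and clear of the gripper; the gate grip (270,490) is still at its open end and the cap is up. I'll let it settle, then hand in.

Request:
jog_arm:
  delta_pos:
    - [0,0,0]
    - [0,0,0]
    - [0,0,0]
    - [0,0,0]
    - [0,0,0]
    - [0,0,0]
    - [0,0,0]
    - [0,0,0]
  turn:
    - [0,0,0]
    - [0,0,0]
    - [0,0,0]
    - [0,0,0]
    - [0,0,0]
    - [0,0,0]
    - [0,0,0]
    - [0,0,0]

```text
time_s: 29.35
tool_pos: [0.4946, 0.2883, 0.493]
orientation: [2.018, 2.408, 0.0]
wrist_force: [0.2, 1.4, -0.0]
width: 0.0465
gripper_force: 0.0
```

```bash
python3 -c "
from bench import *
print(job_done())"
```

```text
the job is handed in; nothing more can be done
None
```

I handed the job in at about 29 s with every step done, but `job_done()` returned no verdict: the gate is against its open stop, the cap went fully down and sprang back with the caddy on the grille, and the caddy hangs still on both prongs.

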